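# Take the pellet die apart into its cleaning trays

### The arm

A 6-joint arm with a two-finger parallel gripper is mounted at the origin on the work surface. World frame = base frame: x ahead of the robot, y to its left, z up, the work surface at z = 0. Lengths are in m, angles in rad, forces in N, time in s.
With the tool pointing down it reaches from about 0.425 to 0.95 m from the base axis. Payload 3.5 kg.
Tool frame: the origin (TCP) lies between the finger pads; the fingertips stand 22 mm ahead of it and the grasp point (between the pads) lies 3 mm ahead of it (ctrl.nose_length is the z of the fingertips in the tool frame, in m); z points along the fingers, y is the line along which they close (so a half turn about z gives the same grasp; the last joint's range is limited). The gripper opens to 85 mm and grips with 20 to 120 N. Pads are 22 mm wide; open, the fingers measure 114 mm over their backs; the gripper's body (76 mm by 85 mm) begins 54 mm behind the grasp point. The pads swing forward as they close: fully open they stand 13 mm farther back than shut.
Start: joints at [-1.266, 0.286, 1.577, -0, 1.279, -0.15], TCP at [0.297, -0.606, 0.227] pointing down, gripper open.
Joint ranges: [-2.77, 2.77], [-0.9, 2.22], [0.21, 2.48], [-1.53, 4.67], [0.24, 2.81], [-2.84, 2.84]. Speed limits (rad/s): [2.79, 2.79, 3.14, 3.14, 3.14, 3.14].

### API

Orientations are given as a unit quaternion [x, y, z, w].
In Python, from plant import ctrl gives the robot as it stands. The module is installed in compiled form; this text tells all that it offers.
- The arm moves only by the tool send_rows, never from a script. Its argument "rows" is text: rows parted by semicolons, each of 7 numbers parted by spaces: the turn, a rotation vector about the tool's x, y, z in parts of the range, where 1.0 means 180 degrees, then the shift along the tool's x, y, z in parts of the range, where 1.0 means 800 mm, then the opening, from -1 (shut) to 1 (fully open). A call has 1 to 8 rows; each row is the pose to reach, as a shift and turn from the pose commanded when the call began, along the tool's axes at that moment; what a row does not reach only later rows make up. A row lasts 1/8 s, in which the tool goes at most 62.5 mm and 10.7 degrees, less where a joint would pass 70% of its speed; a pose out of reach is approached as far as the arm can. A call with a gripper value outside its range is refused whole. The fingers move at their own pace and stop on an object; "grip_force" is the grip in N (left out, the last holds). Time passes only in rows, so rows that repeat a pose let the fingers close. It gives the time, the measured TCP pose, the force, the opening and the grip force at its end, in the units of the state.
- ctrl.get_state(): the state, without advancing time (a new reading comes with each control period).
- ctrl.read_camera(name): name is "scene" or "top" or "wrist"; returns a dict with "color" (420x560x3 uint8, red, green, blue), "fx", "fy", "cx", "cy" (pixels), "D" ([k1, k2, p1, p2, k3] as OpenCV has them; the pictures are not rectified), "extrinsics" (4x4, takes a point from world to camera coordinates). Camera axes: x right, y down, z forward; pixel columns grow to the right and rows downward; lengths in m; the calibration is good to about 2 mm. A picture is of the moment at which its call begins. There is no depth.
- ctrl.sign_off(): hands the job in; it is judged then, once.
Trained networks look in a picture, given as the dict that the camera call returned (one of the last four; its "shot" number tells which), for a name from the list of things; names that differ only in an ending like _2 or _b are one class to them, and where a whole thing is asked for, a point or a joint stands for the part that bears it (a point fixed in the world has none). Each returns a list of dicts, best first, with "p" (0 to 1); they miss things now and then, are a little off and sometimes report something else, mostly with a low value. They report only what shows in the picture. A call takes as long as a camera call. They do not tell look-alikes from the thing itself.
- ctrl.look_for(picture, target): "position" ([x, y, z] in m, in the coordinates of the camera as it stood for that picture, good to about 4 mm: the middle of the surface that is visible of it).
The state is a dict: "time": time; "qpos": joint angles; "dq": joint speeds; "joint_efforts": joint torques, N m; "eef_pos": TCP position; "tcp_rot": TCP orientation; "contact_force": force on the tool from outside, world axes, zero at the start; "wrist_torque": the same for the moment, N m; "opening": opening from 0.0 (shut) to 1.0 (fully open); "finger_force": force on a finger pad.
Only numpy, scipy, OpenCV 4.12 (cv2) and the standard library are available. Lean on these libraries where they do the work, as an engineer would, in place of code of your own. Each camera call takes 0.05 s, during which the arm holds its last target. There are 200 camera calls.

### The job

The steel pressing die stands stacked on the bench; take it apart from the top down, one part at a time, and set each part flat in the white-rimmed tray of its own shape: the plunger in the small round tray, the hexagonal cap in the hexagonal tray, the sleeve in the large round tray and the square base in the square tray. Keep every part upright, set it down gently without dropping it, and leave the two small amber jars that stand among the trays where they are.

Things in the scene. Friction and masses are not known exactly. Their poses are not given: they have to be found in the camera images.
- die_plunger: Loose steel plunger, the top of the stack: a foot flange 28 mm across and 10 mm high, above it a plain round stem 20 mm across up to 36 mm total height; 0.12 kg. At the start it stands on the cap. Its origin is the centre of its underside, z up.
- die_cap: Loose steel hexagonal cap, 38 mm across flats (44 mm across corners), 18 mm high, 0.17 kg; second from the top, on the sleeve. Its origin is the centre of its underside, z up. Two of its flats face its own +x and -x, the others follow every 60 degrees.
- die_sleeve: Loose steel sleeve: a round ring 54 mm outside, bore 20 mm, 30 mm high, 0.45 kg; third from the top, on the base. Its origin is the centre of its underside, z up.
- die_base: Loose square steel base block, 66 x 66 mm, 20 mm high, 0.62 kg; the bottom of the stack, on the bench; the whole stack is 104 mm high and its parts are centred on one another to about 2 mm. Its origin is the centre of its underside, z up. Its sides face its own x and y axes.
- tray_round_small: Fixed plastic round tray for the plunger, 54 mm outside, 46 mm inside. Like all four trays: floor 3 mm thick, wall 4 mm thick, rim 8 mm above the bench; white rim, grey floor. Origin on the bench at its centre, z up.
- tray_hex: Fixed plastic hexagonal tray for the cap, 66 mm across flats outside, 58 mm inside, so the cap fits at any yaw; floor 3 mm, rim 8 mm high. Origin on the bench at its centre, z up; two of its flats face its own +x and -x.
- tray_round_large: Fixed plastic round tray for the sleeve, 82 mm outside, 74 mm inside; floor 3 mm, rim 8 mm high. Origin on the bench at its centre, z up.
- tray_square: Fixed plastic square tray for the base, 94 mm outside, 86 mm inside; floor 3 mm, rim 8 mm high; the base must be turned roughly parallel to it to lie flat. Origin on the bench at its centre, z up; sides face its own x and y axes.
- jar_middle: Loose amber glass jar with blue cap, 44 mm across, 55 mm high, 0.11 kg, standing on the bench ahead of the robot among the trays; to be left alone. Origin at the centre of its underside.
- jar_side: A second such jar, 44 mm across, 55 mm high, 0.11 kg, to the robot's right; to be left alone. Origin at the centre of its underside.
Not all that is in view belongs to the job. Leave any brown or pink look-alike of the die_plunger alone.

How it is judged:
On the way, in this order (a step that is already met when the one before it is completed fails the run):
1. the plunger stands in the small round tray (horizontal distance between die_plunger and tray_round_small below 0.016 m and z of die_plunger in the frame of tray_round_small below 0.0055 m and angle between die_plunger's own z axis and vertical below 0.05 rad), for 0.2 s.
2. the hexagonal cap lies in the hexagonal tray (horizontal distance between die_cap and tray_hex below 0.016 m and z of die_cap in the frame of tray_hex below 0.0055 m and angle between die_cap's own z axis and vertical below 0.05 rad), for 0.2 s.
3. the sleeve stands in the large round tray (horizontal distance between die_sleeve and tray_round_large below 0.016 m and z of die_sleeve in the frame of tray_round_large below 0.0055 m and angle between die_sleeve's own z axis and vertical below 0.05 rad), for 0.2 s.
4. the square base lies in the square tray (horizontal distance between die_base and tray_square below 0.016 m and z of die_base in the frame of tray_square below 0.0055 m and angle between die_base's own z axis and vertical below 0.05 rad), for 0.2 s.
At the end, for the whole second after the job is handed in: Each die part lies in its own tray: its centre within 16 mm of the tray's centre, its underside on the tray floor (less than 5.5 mm above the bench), upright within 0.05 rad, at rest (below 0.02 m/s) and released (all of step 1 and all of step 2 and all of step 3 and all of step 4 and linear speed of each of die_plunger, die_cap, die_sleeve, die_base below 0.02 m/s); the robot touches nothing.
It fails at once if a die part was toppled (tilted more than 0.5 rad) (angle between any of die_plunger, die_cap, die_sleeve, die_base's own z axis and vertical above 0.5 rad).
It fails at once if a die part was dropped (moving above 0.45 m/s out of the fingers, a fall of about 10 mm) ((linear speed of die_plunger above 0.45 m/s and contact force between die_plunger and the fingers below 0.1 N) or (linear speed of die_cap above 0.45 m/s and contact force between die_cap and the fingers below 0.1 N) or (linear speed of die_sleeve above 0.45 m/s and contact force between die_sleeve and the fingers below 0.1 N) or (linear speed of die_base above 0.45 m/s and contact force between die_base and the fingers below 0.1 N)).
It fails at once if an amber jar was shifted more than 20 mm or tipped (distance of any of jar_middle, jar_side from where it was at the start of the episode above 0.02 m or angle between any of jar_middle, jar_side's own z axis and vertical above 0.3 rad).
It also fails if it takes over 120 s, if anything falls off the work surface, if the arm or the gripper's body presses on something with over 40 N, if the wrist force passes 120 N, or if a joint passes its speed limit or range.

## Working session

There is one attempt and no reset: what is moved stays moved. The work goes in short steps, Python scripts to look and compute and a tool call to move; the robot and the scene stay as the last step left them, time stands still between calls to the robot, and variables do not carry over. Pictures are saved under pics/ and viewed, at most 14 in all, crops included, and the job is handed in when it is done.

Besides the shell and the picture viewer there is one more tool, called in YAML: its name, and indented under it one key for each argument. send_rows: Moves the arm, as the interface text tells. Its arguments: {"type":"object","properties":{"rows":{"type":"string"},"grip_force":{"type":"number"}},"required":["rows"]}

```bash
mkdir -p pics
cat > h.py <<'E'
import numpy as np, cv2
from plant import ctrl
from scipy.spatial.transform import Rotation as R
def K(c): return np.array([[c['fx'],0,c['cx']],[0,c['fy'],c['cy']],[0,0,1.]])
def save(c,n): cv2.imwrite(f'pics/{n}.png',c['color'][:,:,::-1])
def proj(c,P):
    E=np.array(c['extrinsics']); 
    return cv2.projectPoints(np.array(P,float).reshape(-1,1,3),cv2.Rodrigues(E[:3,:3])[0],E[:3,3],K(c),np.array(c['D'],float))[0].reshape(-1,2)
def w(c,p):
    E=np.array(c['extrinsics']); return E[:3,:3].T@(np.array(p)-E[:3,3])
def ray(c,uv):
    E=np.array(c['extrinsics']); n=cv2.undistortPoints(np.array(uv,float).reshape(-1,1,2),K(c),np.array(c['D'],float)).reshape(-1,2)
    d=np.c_[n,np.ones(len(n))]@E[:3,:3]; return -E[:3,:3].T@E[:3,3],d
def onplane(c,uv,z):
    o,d=ray(c,uv); return o+d*((z-o[2])/d[:,2])[:,None]
E
python3 - <<'E'
from h import *
for n in ['scene','top']:
    c=ctrl.read_camera(n); save(c,n+'0'); E=np.array(c['extrinsics']); print(n,-E[:3,:3].T@E[:3,3],c['fx'])
    for t in 'die_plunger die_cap die_sleeve die_base tray_round_small tray_hex tray_round_large tray_square jar_middle'.split():
        for r in ctrl.look_for(c,t)[:3]:
            P=w(c,r['position']); print(t,round(r['p'],2),P.round(3),proj(c,P).round())
print(ctrl.get_state(), ctrl.nose_length)
E
```

```text
scene [1.22168223 0.15611632 0.6686922 ] 496.61402737304707
die_plunger 0.7 [ 0.43  -0.303  0.021] [[176. 172.]]
die_plunger 0.54 [ 0.422 -0.127  0.018] [[252. 186.]]
die_plunger 0.46 [ 0.426 -0.224  0.084] [[208. 153.]]
die_cap 0.61 [ 0.431 -0.217  0.067] [[210. 162.]]
die_sleeve 0.66 [ 0.439 -0.214  0.043] [[211. 173.]]
die_sleeve 0.56 [ 0.45  -0.207  0.016] [[213. 187.]]
die_sleeve 0.34 [ 0.427 -0.224  0.083] [[207. 154.]]
die_base 0.68 [ 0.449 -0.207  0.021] [[213. 185.]]
tray_round_small 0.75 [0.429 0.233 0.002] [[421. 227.]]
tray_hex 0.69 [ 0.602 -0.184  0.004] [[194. 240.]]
tray_round_large 0.67 [0.627 0.149 0.002] [[365. 290.]]
tray_square 0.8 [0.468 0.02  0.003] [[314. 218.]]
jar_middle 0.81 [0.652 0.001 0.043] [[280. 266.]]
top [ 0.48829278 -0.03762966  1.15772542] 532.644118142423
die_plunger 0.74 [ 0.419 -0.219  0.097] [[359. 267.]]
die_plunger 0.65 [ 0.426 -0.301  0.029] [[392. 262.]]
die_plunger 0.49 [ 0.413 -0.131  0.032] [[313. 267.]]
die_cap 0.69 [ 0.425 -0.211  0.066] [[353. 263.]]
die_cap 0.34 [0.632 0.152 0.002] [[182. 163.]]
die_sleeve 0.72 [ 0.432 -0.212  0.053]
[... 387 characters left out ...]
: 1.0, 'qpos': array([-1.26596486e+00,  2.86320231e-01,  1.57667426e+00, -3.38227816e-05,
        1.27860762e+00, -1.50024183e-01]), 'dq': array([-0.0002096 ,  0.0001987 , -0.00124742,  0.00043482, -0.00081411,
       -0.00178639]), 'joint_efforts': array([-1.15678504e-03, -4.05974007e+01, -2.92948866e+01, -1.79044300e-04,
        4.93831012e-04,  7.44499800e-06]), 'eef_pos': array([ 0.2965521 , -0.60636078,  0.22722532]), 'tcp_rot': array([ 9.74248473e-01,  2.25477077e-01, -1.65119309e-05, -3.46454734e-06]), 'contact_force': array([ 0.32434045, -0.22836543, -0.15471964]), 'wrist_torque': array([ 0.01029228, -0.00526384, -0.04283887]), 'finger_force': 0.0, 'opening': 1.001679402730459} 0.022
```

View pics/scene0.png

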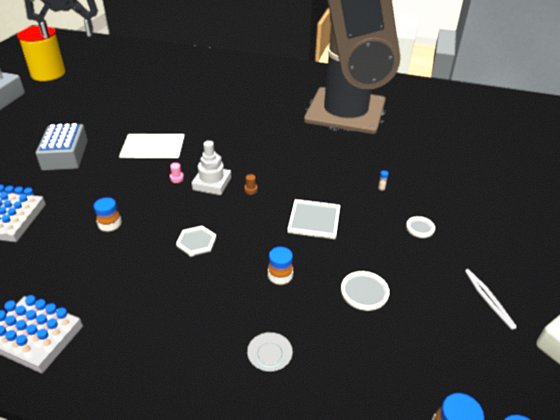

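View pics/top0.png

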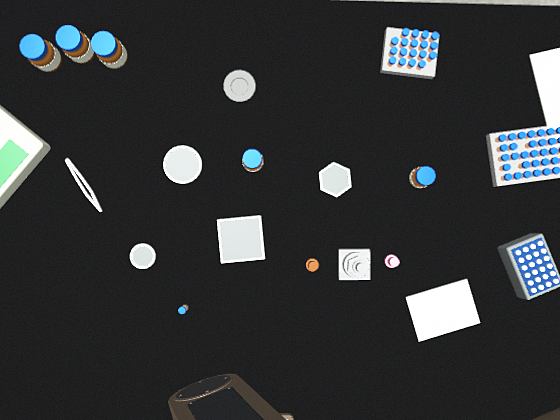

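The scene shows the stack at (210,165) between the pink (176,172) and brown (251,185) look-alikes. The hex tray is at (196,240), the square tray at (314,218), the large round tray at (365,290) and the small one at (421,227). The jars are at (280,265) and (108,213). The top view agrees, with the stack at (355,264). Next I'll measure the tray outlines.

```bash
cat > trays.py <<'E'
from h import *
def trays(c,z=0.008):
    g=cv2.cvtColor(c['color'],cv2.COLOR_RGB2HSV); m=((g[:,:,2]>95)&(g[:,:,1]<70)).astype(np.uint8)
    G={'sq':(.468,.024),'small':(.428,.23),'hex':(.601,-.178),'large':(.628,.15),'stack':(.43,-.21)}
    cs=cv2.findContours(m,cv2.RETR_EXTERNAL,cv2.CHAIN_APPROX_NONE)[0]
    for k in cs:
        if len(k)<40: continue
        P=onplane(c,k.reshape(-1,2),z)[:,:2].astype(np.float32)
        (cc,s,a)=cv2.minAreaRect(P)
        for n,q in G.items():
            if np.hypot(cc[0]-q[0],cc[1]-q[1])<.04: 
                e=cv2.minEnclosingCircle(P)
                print(n,'rect',np.round(cc,4),np.round(s,4),round(a,1),'circ',np.round(e[0],4),round(e[1],4),'px',k.reshape(-1,2).mean(0).round())
E
python3 - <<'E'
from trays import *
for n in ['top','scene']: print(n); trays(ctrl.read_camera(n))
s=ctrl.get_state();c=ctrl.read_camera('wrist');E=np.array(c['extrinsics'])
Tt=np.eye(4);Tt[:3,:3]=R.from_quat(s['tcp_rot']).as_matrix();Tt[:3,3]=s['eef_pos'];print((E@Tt).round(3),c['fx'])
print(Tt.round(3))
E
```

```text
top
stack rect [ 0.4188 -0.2234] [0.0649 0.0696] 0.7 circ [ 0.4177 -0.2234] 0.0469 px [354. 264.]
small rect [0.4305 0.2319] [0.0544 0.0539] 45.7 circ [0.4308 0.2316] 0.0282 px [142. 256.]
sq rect [0.4699 0.0224] [0.0963 0.0967] 6.3 circ [0.4697 0.0222] 0.0666 px [241. 239.]
hex rect [ 0.6018 -0.1794] [0.0689 0.0769] 36.3 circ [ 0.602  -0.1798] 0.039 px [335. 180.]
large rect [0.6292 0.1507] [0.082  0.0813] 1.0 circ [0.6287 0.1505] 0.0422 px [182. 164.]
scene
large rect [0.6301 0.1498] [0.0914 0.0836] 11.0 circ [0.6306 0.1481] 0.0459 px [365. 290.]
hex rect [ 0.6033 -0.1799] [0.0791 0.0787] 38.8 circ [ 0.6042 -0.1803] 0.0437 px [196. 240.]
small rect [0.4334 0.2303] [0.0624 0.0592] 17.5 circ [0.4336 0.2295] 0.0341 px [420. 226.]
sq rect [0.4725 0.0209] [0.1098 0.0984] 6.3 circ [0.4727 0.0209] 0.0711 px [314. 219.]
[[-0.001  1.     0.     0.001]
 [-0.966 -0.001 -0.26   0.026]
 [-0.26  -0.     0.966  0.158]
 [ 0.     0.     0.     1.   ]] 330.7333321685488
[[ 0.898  0.439  0.     0.297]
 [ 0.439 -0.898 -0.    -0.606]
 [-0.     0.    -1.     0.227]
 [ 0.     0.     0.     1.   ]]
```

```bash
cat >> h.py <<'E'
def to(*tg):
    """each tg = x,y,z(TCP),yaw deg -> row for a single call from the current pose; nominal tool straight down"""
    s=ctrl.get_state(); A=R.from_quat(s['tcp_rot']); p=s['eef_pos']; print('tcp',p.round(4),'yaw',yaw().round(2),'tilt',(A.as_matrix()[:,2]).round(3),'open',round(s['opening'],3))
    for x,y,z,a in tg:
        T=R.from_euler('z',a,degrees=True)*R.from_quat([1,0,0,0])
        print('row', (A.inv()*T).as_rotvec(degrees=True).round(1), (A.inv().apply(np.array([x,y,z])-p)*1000).round(1))
def yaw():
    m=R.from_quat(ctrl.get_state()['tcp_rot']).as_matrix(); return np.degrees(np.arctan2(m[1,0],m[0,0]))
E
python3 -c "
from h import *
to((.42,-.221,.26,90))"
```

```text
tcp [ 0.2965 -0.6064  0.2272] yaw 26.06 tilt [ 0. -0. -1.] open 0.999
row [  0.    0.  -63.9] [ 280.2 -292.   -32.8]
```

The manual's scale: shifts go in shares of 800 mm and turns go in shares of 180 degrees. Converting my numbers, -292 mm / 800 = -0.365, 280 mm / 800 = 0.35, -64 degrees / 180 = -0.3556.

send_rows:
  rows: "0 0 -0.3556 0.35 -0.365 -0.0413 1;0 0 -0.3556 0.35 -0.365 -0.0413 1;0 0 -0.3556 0.35 -0.365 -0.0413 1;0 0 -0.3556 0.35 -0.365 -0.0413 1;0 0 -0.3556 0.35 -0.365 -0.0413 1;0 0 -0.3556 0.35 -0.365 -0.0413 1;0 0 -0.3556 0.35 -0.365 -0.0413 1;0 0 -0.3556 0.35 -0.365 -0.0413 1"

```text
time: 2.15
eef_pos: [0.4204, -0.2194, 0.2609]
tcp_rot: [0.705, 0.709, 0.0, 0.001]
contact_force: [0.5, -0.3, -0.5]
opening: 1.002
finger_force: 0.0
```

Run:
```python
from h import *
to((.42,-.221,.26,90))
c=ctrl.read_camera('wrist'); save(c,'w1')
for t in 'die_plunger die_cap die_sleeve die_base'.split():
    for r in ctrl.look_for(c,t)[:2]:
        P=w(c,r['position']); print(t,round(r['p'],2),P.round(3),proj(c,P).round())
P=[(.42,-.222,z) for z in (.02,.05,.068,.104)];print(proj(c,P))
```

```text
tcp [ 0.4204 -0.2194  0.2609] yaw 90.27 tilt [ 0.001 -0.001 -1.   ] open 1.002
row [0.1 0.1 0.3] [-1.6 -0.4  0.9]
die_plunger 0.79 [ 0.425 -0.299  0.025] [[281. 242.]]
die_plunger 0.61 [ 0.416 -0.132  0.037] [[274.  99.]]
die_cap 0.68 [ 0.418 -0.206  0.065] [[275. 172.]]
die_cap 0.35 [ 0.414 -0.219  0.105] [[271. 192.]]
die_sleeve 0.65 [ 0.426 -0.212  0.052] [[283. 175.]]
die_base 0.72 [ 0.414 -0.203  0.021] [[272. 163.]]
[[277.08157704 179.48220078]
 [277.08259491 184.32387048]
 [277.08329555 187.61975356]
 [277.084957   195.32045813]]
```

View pics/w1.png

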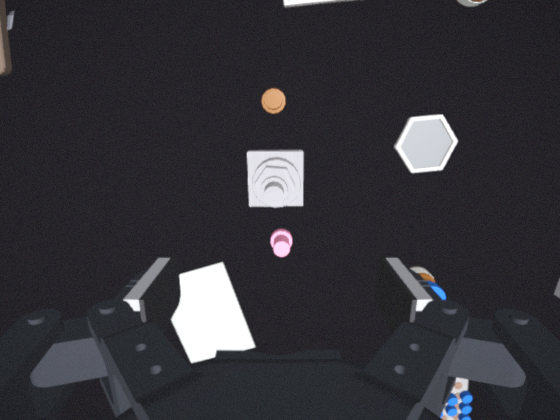

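The wrist view shows the base square spanning (248,150) to (303,206), with the plunger top near (273,190). The pink look-alike is at (281,242) and the brown one at (273,100). I'll enlarge the stack.

Run:
```python
from h import *
im=cv2.imread('pics/w1.png')[140:220,230:320]
im=cv2.resize(im,None,fx=7,fy=7,interpolation=cv2.INTER_CUBIC); im=cv2.convertScaleAbs(im,alpha=1.6,beta=-150)
for k in range(0,90,10): cv2.putText(im,str(230+k),(k*7,8),0,.35,(0,255,0)); cv2.line(im,(k*7,0),(k*7,560),(0,120,0),1)
for k in range(0,80,10): cv2.putText(im,str(140+k),(0,k*7+10),0,.35,(0,255,0)); cv2.line(im,(0,k*7),(630,k*7),(0,120,0),1)
cv2.imwrite('pics/w1c.png',im)
```

```text
(no output)
```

View pics/w1c.png

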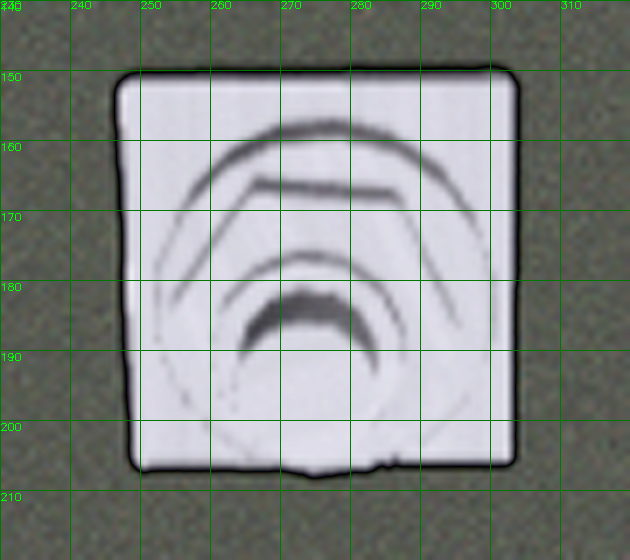

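The enlarged crop gives these centres, as calibrated estimates:

| Part | Centre (x, y) | Notes |
|---|---|---|
| Base | (0.418, -0.220) | yaw ≈ 0.5° |
| Sleeve | (0.419, -0.220) | |
| Cap | (0.4175, -0.220) | flat normals at about 85°/25° |
| Plunger | (0.417, -0.2225) | top near (274,197) |

The network's heights (0.105, 0.065, 0.052, 0.021) match the stated ones. I'll go for the plunger.

```bash
python3 -c "
from h import *
to((.417,-.2225,.14,90),(.417,-.2225,.103,90))"
```

```text
tcp [ 0.4195 -0.2221  0.26  ] yaw 89.96 tilt [-0.  0. -1.] open 1.002
row [-0. -0. -0.] [ -0.4  -2.4 120. ]
row [-0. -0. -0.] [ -0.4  -2.4 157. ]
```

In the tool's units: 157 mm / 800 = 0.1963, 145 mm / 800 = 0.1813.

send_rows:
  rows: "0 0 0 0 -0.0031 0.0625 0;0 0 0 0 -0.0031 0.125 0;0 0 0 0 -0.0031 0.1625 0;0 0 0 0 -0.0031 0.1813 0;0 0 0 0 -0.0031 0.1963 0;0 0 0 0 -0.0031 0.1963 0"

```text
time: 3.15
eef_pos: [0.4173, -0.2214, 0.1032]
tcp_rot: [0.707, 0.707, 0.0, -0.0]
contact_force: [0.3, 0.3, -0.5]
opening: 0.497
finger_force: 0.0
```

Run:
```python
from h import *
to((.417,-.2225,.103,90))
for n in ['scene','wrist']:
    c=ctrl.read_camera(n)
    im=c['color'][120:210,160:270] if n=='scene' else c['color'][150:300,180:380]
    k=7 if n=='scene' else 4
    cv2.imwrite(f'pics/a_{n}.png',cv2.resize(im[:,:,::-1],None,fx=k,fy=k,interpolation=cv2.INTER_CUBIC)[:600,:800])
```

```text
tcp [ 0.4173 -0.2214  0.1032] yaw 90.03 tilt [-0.  0. -1.] open 0.497
row [-0. -0.  0.] [-1.1 -0.3  0.2]
```

View pics/a_scene.png

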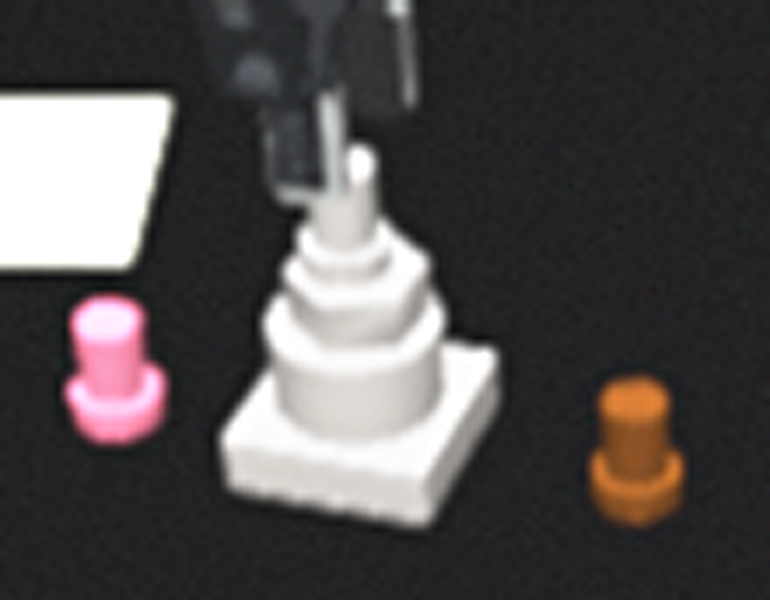

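The crop shows the fingers straddling the stem, with their tips above the flange. I'll close.

send_rows:
  rows: "0 0 0 0 0 0 -0.4;0 0 0 0 0 0 -0.9;0 0 0 0 0 0 -0.9;0 0 0 0 0 0 -0.9;0 0 0 0 0 0 -0.9"
  grip_force: 50

```text
time: 3.88
eef_pos: [0.4173, -0.221, 0.1032]
tcp_rot: [0.707, 0.707, 0.0, -0.0]
contact_force: [-0.4, -0.1, -0.4]
opening: 0.05
finger_force: 0.0
```

Run:
```python
from h import *
c=ctrl.read_camera('scene'); a=cv2.resize(c['color'][110:200,170:250,::-1],None,fx=5,fy=5,interpolation=cv2.INTER_CUBIC)
c=ctrl.read_camera('wrist'); b=cv2.resize(c['color'][170:320,220:330,::-1],None,fx=3.6,fy=3,interpolation=cv2.INTER_CUBIC)
cv2.imwrite('pics/b.png',np.hstack([a,b])); print(a.shape,b.shape,proj(c,(.417,-.2225,.104)))
```

```text
(450, 400, 3) (450, 396, 3) [[277.32556557 266.58086225]]
```

View pics/b.png

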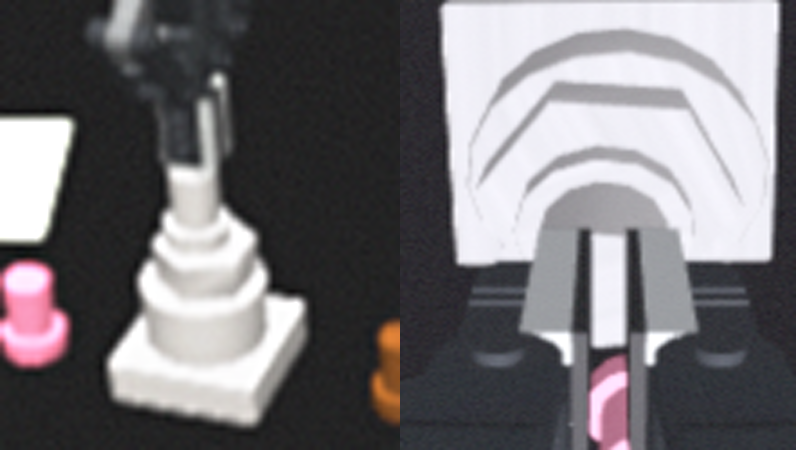

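The stack is intact, but the fingers closed without holding the stem, which seems to lie below or behind the tips. I'll compute where each really is.

Run:
```python
from h import *
c=ctrl.read_camera('wrist'); s=ctrl.get_state(); print(s['eef_pos'])
print('base top far corners',onplane(c,[(231.7,171.7),(325,171.7)],.02).round(4))
f=lambda u,v:(220+(u-400)/3.6,170+v/3)
print('sleeve top far pt, sides',onplane(c,[f(620,33),f(470,150),f(767,150)],.05).round(4))
print('cap far edge',onplane(c,[f(553,90),f(685,97)],.068).round(4))
print('flange far',onplane(c,[f(605,152)],.078).round(4),'stem base far',onplane(c,[f(603,183)],.078).round(4))
for z in (.078,.081,.09,.1,.11,.12): print(z,'tip proj',proj(c,(.4173,-.2213,z)),proj(c,(.4173,-.2213+.011,z)))
print('tips px',f(610,230),f(520,330),f(695,330),f(545,230),f(680,230))
print(proj(c,[(.417,-.2225+.01,.104),(.417,-.2225-.01,.104)]))
```

```text
[ 0.41728764 -0.22102864  0.10320251]
base top far corners [[ 0.385  -0.1897  0.02  ]
 [ 0.4503 -0.1897  0.02  ]]
sleeve top far pt, sides [[ 0.4193 -0.1908  0.05  ]
 [ 0.3931 -0.2158  0.05  ]
 [ 0.4452 -0.2158  0.05  ]]
cap far edge [[ 0.4086 -0.1984  0.068 ]
 [ 0.4293 -0.1998  0.068 ]]
flange far [[ 0.4168 -0.2075  0.078 ]] stem base far [[ 0.4165 -0.2134  0.078 ]]
0.078 tip proj [[277.89278124 244.44087379]] [[277.90318345 225.54966242]]
0.081 tip proj [[277.89941374 246.45170782]] [[277.91011476 227.28827686]]
0.09 tip proj [[277.92063298 252.88760768]] [[277.93232307 232.86094692]]
0.1 tip proj [[277.94683077 260.83917432]] [[277.95981293 239.76324215]]
0.11 tip proj [[277.97627655 269.78408157]] [[277.99080714 247.55122011]]
0.12 tip proj [[278.00960226 279.91731476]] [[278.02601211 256.40473765]]
tips px (278.3333333333333, 246.66666666666669) (253.33333333333334, 280.0) (301.94444444444446, 280.0) (260.27777777777777, 246.66666666666669) (297.77777777777777, 246.66666666666669)
[[277.33221755 247.13766551]
 [277.33024511 285.31777239]]
```

Run:
```python
from h import *
c=ctrl.read_camera('scene'); E=np.array(c['extrinsics'])
for z in (.078,.081,.09,.1,.104,.11,.12): print(z,proj(c,[(.4173+.008,-.2213,z),(.417,-.2225,z)]).round(1))
print('obs tip (crop5): centre ~',(170+192/5,110+165/5),'flange top front edge',(170+195/5,110+225/5))
```

```text
0.078 [[209.2 155.8]
 [210.2 153.6]]
0.081 [[209.1 154.6]
 [210.1 152.4]]
0.09 [[208.8 151.1]
 [209.8 148.9]]
0.1 [[208.4 147. ]
 [209.4 144.9]]
0.104 [[208.3 145.4]
 [209.3 143.2]]
0.11 [[208.1 142.9]
 [209.1 140.8]]
0.12 [[207.7 138.8]
 [208.7 136.7]]
obs tip (crop5): centre ~ (208.4, 143.0) flange top front edge (209.0, 155.0)
```

Both views put the fingertips at z≈0.108 when TCP is at 0.103, so the tips sit about 27 mm higher than stated. I'll open, go about 23 mm lower while watching the force, and close again.

In the tool's units: 22 mm / 800 = 0.0275, 15 mm / 800 = 0.0188.

send_rows:
  rows: "0 0 0 0 0 0 0;0 0 0 0 0 0 0;0 0 0 0 0 0 0;0 0 0 0.0013 0 0.01 0;0 0 0 0.0013 0 0.0188 0;0 0 0 0.0013 0 0.0275 0;0 0 0 0.0013 0 0.0275 0"

```text
time: 4.95
eef_pos: [0.4167, -0.2196, 0.0802]
tcp_rot: [0.707, 0.707, -0.0, -0.001]
contact_force: [-0.6, 0.2, -0.0]
opening: 0.499
finger_force: 0.0
```

send_rows:
  rows: "0 0 0 0 0 0 -0.3;0 0 0 0 0 0 -0.7;0 0 0 0 0 0 -0.7;0 0 0 0 0 0 -0.7;0 0 0 0 0 0 -0.7"

```text
time: 5.58
eef_pos: [0.4176, -0.2203, 0.0816]
tcp_rot: [0.707, 0.707, 0.0, 0.0]
contact_force: [-0.5, -0.5, 2.2]
opening: 0.211
finger_force: 48.9
```

Gripped, with opening 0.21 and 49 N. I'll lift and carry.

In the tool's units: -60 mm / 800 = -0.075, -55 mm / 800 = -0.0688.

send_rows:
  rows: "0 0 0 0 0 -0.015 -0.7;0 0 0 0 0 -0.0438 -0.7;0 0 0 0 0 -0.0688 -0.7;0 0 0 0 0 -0.075 -0.7"

```text
time: 6.08
eef_pos: [0.4179, -0.2205, 0.1429]
tcp_rot: [0.707, 0.707, 0.0, 0.001]
contact_force: [-0.2, 0.2, -0.7]
opening: 0.21
finger_force: 48.9
```

Run:
```python
from h import *
s=ctrl.get_state();print(s['opening'],s['finger_force'],s['contact_force'])
to((.432,.233,.141,90))
c=ctrl.read_camera('scene'); save(c,'lift'); 
a=cv2.resize(c['color'][80:210,150:280,::-1],None,fx=4.5,fy=4.5,interpolation=cv2.INTER_CUBIC); cv2.imwrite('pics/lc.png',a)
```

```text
0.21041012423237246 48.89158844947815 [-0.20578411  0.17131939 -0.68592031]
tcp [ 0.4179 -0.2205  0.1429] yaw 90.06 tilt [ 0.002 -0.002 -1.   ] open 0.21
row [0.1 0.1 0.1] [453.5  14.5   1.1]
```

View pics/lc.png

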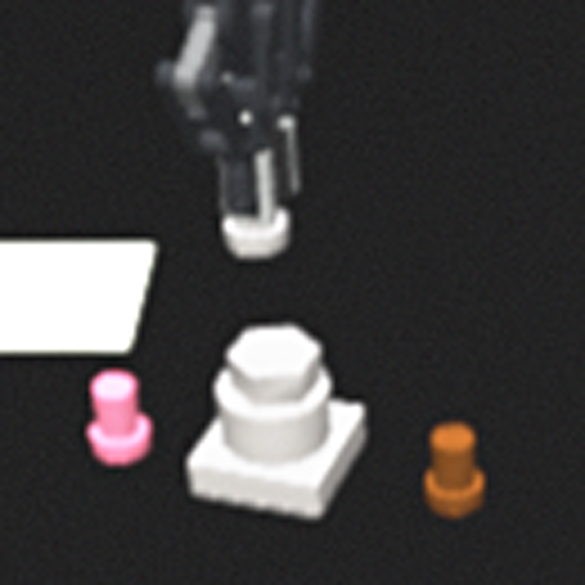

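The plunger is held upright by the stem. I'll carry it to the small round tray.

In the tool's units: 453 mm / 800 = 0.5663, 410 mm / 800 = 0.5125.

send_rows:
  rows: "0 0 0 0.0688 0.0025 0 -0.7;0 0 0 0.1375 0.005 0 -0.7;0 0 0 0.2125 0.0075 0 -0.7;0 0 0 0.2875 0.01 0 -0.7;0 0 0 0.3625 0.0125 0 -0.7;0 0 0 0.4375 0.015 0 -0.7;0 0 0 0.5125 0.0175 0 -0.7;0 0 0 0.5663 0.0188 0 -0.7"

```text
time: 7.12
eef_pos: [0.4307, 0.2352, 0.1402]
tcp_rot: [0.706, 0.708, -0.001, -0.0]
contact_force: [1.1, 0.2, -1.2]
opening: 0.207
finger_force: 48.9
```

In the tool's units: 117 mm / 800 = 0.1463, 105 mm / 800 = 0.1313.

send_rows:
  rows: "0 0 0 0 0 0.05 -0.7;0 0 0 0 0 0.1 -0.7;0 0 0 0 0 0.1313 -0.7;0 0 0 0 0 0.1463 -0.7;0 0 0 0 0 0.1463 -0.7"

```text
time: 7.75
eef_pos: [0.431, 0.2327, 0.0233]
tcp_rot: [0.707, 0.707, -0.001, -0.001]
contact_force: [0.9, 0.3, -0.4]
opening: 0.21
finger_force: 49.0
```

Run:
```python
from h import *
s=ctrl.get_state();print(s['opening'],s['finger_force'],s['contact_force'])
to((.432,.233,.0165,90))
c=ctrl.read_camera('wrist'); a=cv2.resize(c['color'][150:350,180:380,::-1],None,fx=3,fy=3,interpolation=cv2.INTER_CUBIC)[:,:400+200]; 
c=ctrl.read_camera('scene'); b=cv2.resize(c['color'][180:250,390:450,::-1],None,fx=3,fy=3); b=cv2.copyMakeBorder(b,0,600-b.shape[0],0,0,0); cv2.imwrite('pics/p.png',np.hstack([a,b]))
```

```text
0.20970725325085307 48.962591886520386 [ 0.90135327  0.3318898  -0.38502003]
tcp [0.431  0.2327 0.0233] yaw 90.05 tilt [-0.002 -0.001 -1.   ] open 0.21
row [-0.1  0.   0.1] [0.3 1.  6.8]
```

View pics/p.png

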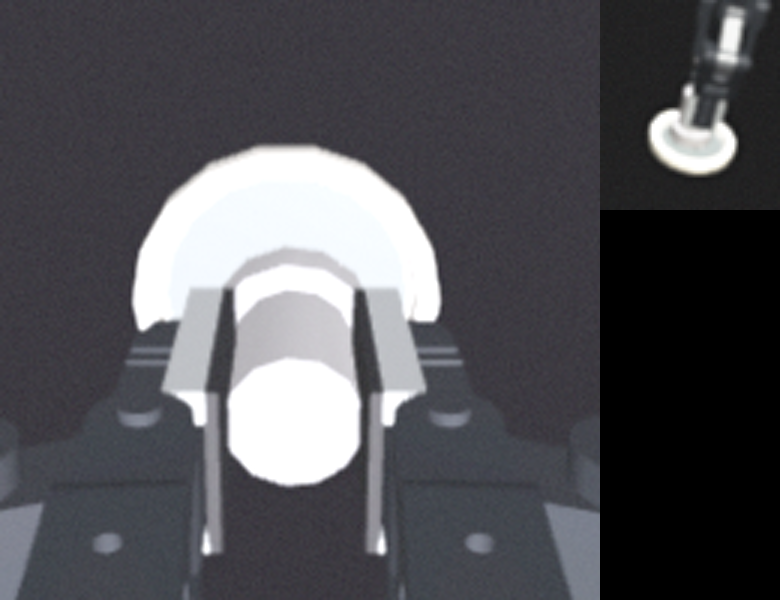

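The plunger is centred over the small tray. I'll lower it in small steps.

In the tool's units: 6 mm / 800 = 0.0075, 5 mm / 800 = 0.0063.

send_rows:
  rows: "0 0 0 0 0 0.0038 -0.7;0 0 0 0 0 0.0063 -0.7;0 0 0 0 0 0.0075 -0.7;0 0 0 0 0 0.0075 -0.7"

```text
time: 8.35
eef_pos: [0.4318, 0.2329, 0.0182]
tcp_rot: [0.707, 0.707, 0.0, -0.0]
contact_force: [-0.4, 0.2, -2.2]
opening: 0.207
finger_force: 49.0
```

In the tool's units: 2 mm / 800 = 0.0025, 1 mm / 800 = 0.0013.

send_rows:
  rows: "0 0 0 0 0 0.0013 -0.7;0 0 0 0 0 0.0013 -0.7;0 0 0 0 0 0.0025 -0.7;0 0 0 0 0 0.0025 -0.7"

```text
time: 8.85
eef_pos: [0.432, 0.2331, 0.0166]
tcp_rot: [0.707, 0.707, -0.0, -0.0]
contact_force: [-2.2, -0.6, 2.6]
opening: 0.217
finger_force: 49.3
```

In the tool's units: 0.8 mm / 800 = 0.001.

send_rows:
  rows: "0 0 0 0 0 0.001 -0.7;0 0 0 0 0 0.001 -0.7"

```text
time: 9.1
eef_pos: [0.432, 0.2331, 0.0166]
tcp_rot: [0.707, 0.708, -0.0, -0.0]
contact_force: [-3.8, -1.4, 8.5]
opening: 0.21
finger_force: 50.0
```

It's on the floor (8.5 N upward). I'll release and retreat.

In the tool's units: -130 mm / 800 = -0.1625, -120 mm / 800 = -0.15.

send_rows:
  rows: "0 0 0 0 0 0 -0.45;0 0 0 0 0 0 -0.1;0 0 0 0 0 0 0;0 0 0 0 0 -0.025 0;0 0 0 0 0 -0.0875 0.3;0 0 0 0 0 -0.15 0.3;0 0 0 0 0 -0.1625 0.3"

```text
time: 9.98
eef_pos: [0.4343, 0.2338, 0.1496]
tcp_rot: [0.707, 0.707, 0.004, 0.002]
contact_force: [-0.9, 0.2, -0.6]
opening: 0.648
finger_force: 0.0
```

Run:
```python
from h import *
to((.4185,-.22,.17,115))
c=ctrl.read_camera('top'); 
for r in ctrl.look_for(c,'die_plunger')[:3]: print(r['p'],w(c,r['position']).round(3))
a=cv2.resize(c['color'][235:275,120:165,::-1],None,fx=8,fy=8,interpolation=cv2.INTER_CUBIC)
c=ctrl.read_camera('wrist'); b=cv2.resize(c['color'][:, :,::-1],(427,320)); cv2.imwrite('pics/q.png',np.hstack([a,b]))
```

```text
tcp [0.4343 0.2338 0.1496] yaw 90.06 tilt [ 0.008  0.002 -1.   ] open 0.648
row [  0.5  -0.  -24.9] [-453.7  -16.2  -21.6]
0.65 [0.435 0.228 0.032]
0.6 [ 0.6   -0.175 -0.002]
0.58 [ 0.428 -0.298  0.032]
```

View pics/q.png

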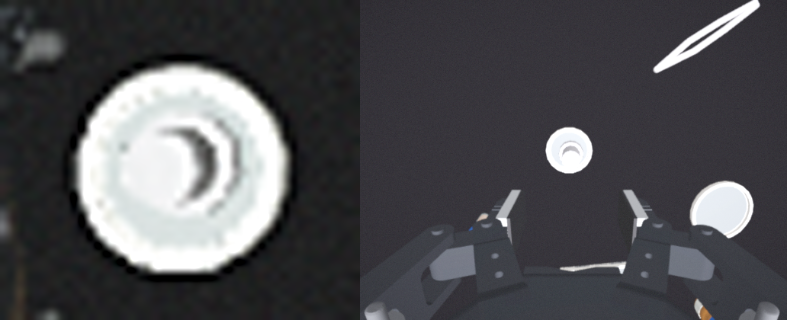

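The plunger stands in its tray in both the top crop (185,168) and the wrist view. Now back to the stack for the cap, at yaw 115.7.

In the tool's units: -453 mm / 800 = -0.5663, -410 mm / 800 = -0.5125, -25.5 degrees / 180 = -0.1417.

send_rows:
  rows: "0 0 -0.0222 -0.0688 -0.0025 0 0.5;0 0 -0.0444 -0.1375 -0.005 0 0.5;0 0 -0.0667 -0.2125 -0.0075 0 0.5;0 0 -0.0833 -0.2875 -0.01 0 0.5;0 0 -0.1056 -0.3625 -0.0125 0 0.5;0 0 -0.1222 -0.4375 -0.015 0 0.5;0 0 -0.1417 -0.5125 -0.0175 0 0.5;0 0 -0.1417 -0.5663 -0.02 0 0.5"

```text
time: 11.12
eef_pos: [0.4147, -0.2216, 0.1429]
tcp_rot: [0.534, 0.846, 0.0, -0.002]
contact_force: [0.3, -1.0, 1.0]
opening: 0.749
finger_force: 0.0
```

Run:
```python
from h import *
c=ctrl.read_camera('wrist'); to((.4177,-.2195,.052,115.7),(.4177,-.2195,.075,115.7))
# predicted cap top hexagon vs picture
h=np.radians(25.7+30+60*np.arange(6)); P=np.c_[.4177+.02194*np.cos(h),-.2195+.02194*np.sin(h),np.full(6,.068)]
uv=proj(c,P); u0,v0=uv.mean(0).astype(int)
im=c['color'][:,:,::-1].copy(); k=6; x0,y0=u0-45,v0-45; a=cv2.resize(im[y0:y0+90,x0:x0+90],None,fx=k,fy=k,interpolation=cv2.INTER_CUBIC); a=cv2.convertScaleAbs(a,alpha=1.5,beta=-120)
cv2.polylines(a,[((uv-[x0,y0]+.5)*k).astype(int)],True,(0,0,255),1); cv2.imwrite('pics/cap.png',a)
```

```text
tcp [ 0.4149 -0.2256  0.1434] yaw 115.34 tilt [-0.003 -0.001 -1.   ] open 0.749
row [-0.2  0.  -0.4] [ 4.3  5.4 91.4]
row [-0.2  0.  -0.4] [ 4.3  5.3 68.4]
```

View pics/cap.png

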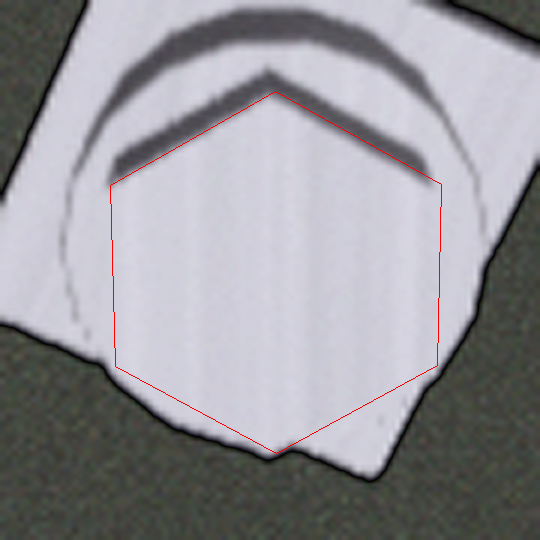

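The predicted hexagon fits the cap's top edges within about 1 px. I'll descend and grip the flats.

In the tool's units: 91 mm / 800 = 0.1138, 88 mm / 800 = 0.11.

send_rows:
  rows: "0 0 0 0.005 0.0063 0.05 0.5;0 0 0 0.005 0.0063 0.085 0.5;0 0 0 0.005 0.0063 0.1 0.5;0 0 0 0.005 0.0063 0.11 0.5;0 0 0 0.005 0.0063 0.1138 0.5;0 0 0 0.005 0.0063 0.1138 0.5"

```text
time: 11.92
eef_pos: [0.4196, -0.2146, 0.055]
tcp_rot: [0.533, 0.846, -0.0, 0.001]
contact_force: [0.3, -0.7, 0.1]
opening: 0.746
finger_force: 0.0
```

send_rows:
  rows: "0 0 0 0 0 0 0.2;0 0 0 0 0 0 -0.2;0 0 0 0 0 0 -0.3;0 0 0 0 0 0 -0.3;0 0 0 0 0 0 -0.3"

```text
time: 12.55
eef_pos: [0.4196, -0.2148, 0.0555]
tcp_rot: [0.533, 0.846, -0.0, 0.001]
contact_force: [-1.6, -0.1, 5.4]
opening: 0.425
finger_force: 50.6
```

```bash
python3 -c "
from h import *
to((.4177,-.2195,.052,115.7))"
```

```text
tcp [ 0.4196 -0.2148  0.0555] yaw 115.56 tilt [ 0.001 -0.001 -1.   ] open 0.425
row [ 0.   0.1 -0.1] [-3.4 -3.8  3.5]
```

In the tool's units: -50 mm / 800 = -0.0625, -30 mm / 800 = -0.0375.

send_rows:
  rows: "0 0 0 0 0 0 -0.4;0 0 0 0 0 -0.0125 -0.4;0 0 0 0 0 -0.0375 -0.4;0 0 0 0 0 -0.0625 -0.4;0 0 0 0 0 -0.0625 -0.4;0 0 0 0 0 -0.0625 -0.4"
  grip_force: 65

```text
time: 13.3
eef_pos: [0.4185, -0.2138, 0.1036]
tcp_rot: [0.533, 0.846, 0.0, -0.001]
contact_force: [-0.4, 0.3, -0.7]
opening: 0.418
finger_force: 65.3
```

Run:
```python
from h import *
to((.601,-.1766,.105,115.7))
s=ctrl.get_state();print(s['finger_force'])
c=ctrl.read_camera('scene'); 
for t in ['die_cap','die_sleeve']:
  for r in ctrl.look_for(c,t)[:2]: print(t,r['p'],w(c,r['position']).round(3))
```

```text
tcp [ 0.4185 -0.2138  0.1036] yaw 115.56 tilt [-0.001  0.001 -1.   ] open 0.418
row [-0.  -0.1 -0.1] [-45.2 180.6  -1.6]
65.27639206498861
die_cap 0.52 [ 0.432 -0.22   0.109]
die_sleeve 0.55 [0.44  0.227 0.021]
die_sleeve 0.36 [0.437 0.233 0.005]
```

In the tool's units: 181 mm / 800 = 0.2263, 145 mm / 800 = 0.1813.

send_rows:
  rows: "0 0 0 -0.015 0.06 0 -0.4;0 0 0 -0.03 0.12 0 -0.4;0 0 0 -0.045 0.1813 0 -0.4;0 0 0 -0.0563 0.2263 0 -0.4;0 0 0 -0.0563 0.2263 0.025 -0.4;0 0 0 -0.0563 0.2263 0.0625 -0.4;0 0 0 -0.0563 0.2263 0.1 -0.4;0 0 0 -0.0563 0.2263 0.1 -0.4"

```text
time: 14.45
eef_pos: [0.5974, -0.1753, 0.0195]
tcp_rot: [0.533, 0.846, -0.001, -0.005]
contact_force: [-0.9, -0.3, -1.2]
opening: 0.421
finger_force: 65.5
```

Run:
```python
from h import *
c=ctrl.read_camera('wrist');to((.601,-.1766,.0085,115.7))
im=c['color'][:,:,::-1]; u,v=proj(c,(.601,-.1766,.01))[0].astype(int); print(u,v)
cv2.imwrite('pics/hex.png',cv2.resize(im[max(v-110,0):v+70,u-100:u+100],None,fx=3,fy=3))
```

```text
tcp [ 0.5993 -0.1762  0.0219] yaw 115.53 tilt [-0.005  0.002 -1.   ] open 0.421
row [-0.2 -0.3 -0.2] [-1.2  1.4 13.4]
282 260
```

View pics/hex.png

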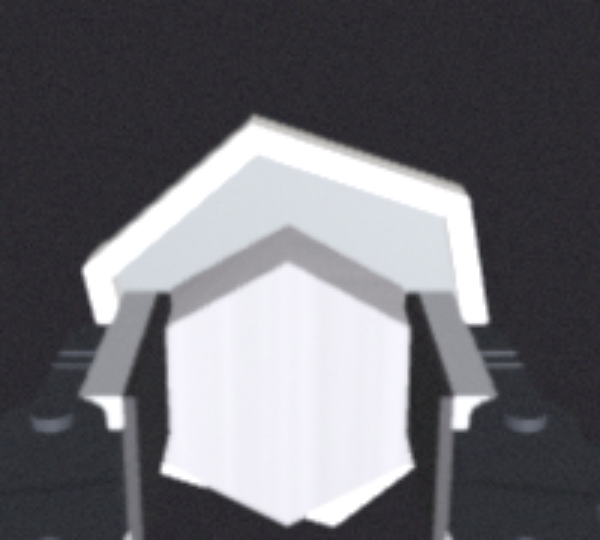

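The cap sits centred in the hex tray's opening, between its left rim (95) and right rim (480). I'll lower it gently.

In the tool's units: 10 mm / 800 = 0.0125, 9 mm / 800 = 0.0113.

send_rows:
  rows: "0 0 0 0 0 0.0063 -0.4;0 0 0 0 0 0.01 -0.4;0 0 0 0 0 0.0113 -0.4;0 0 0 0 0 0.0125 -0.4;0 0 0 0 0 0.0125 -0.4"

```text
time: 15.12
eef_pos: [0.6018, -0.1768, 0.0145]
tcp_rot: [0.533, 0.846, -0.0, 0.0]
contact_force: [0.2, -0.4, -2.1]
opening: 0.417
finger_force: 65.5
```

In the tool's units: 4 mm / 800 = 0.005, 3 mm / 800 = 0.0038.

send_rows:
  rows: "0 0 0 0 0 0.0025 -0.4;0 0 0 0 0 0.0038 -0.4;0 0 0 0 0 0.005 -0.4;0 0 0 0 0 0.005 -0.4"

```text
time: 15.62
eef_pos: [0.6017, -0.1767, 0.0102]
tcp_rot: [0.533, 0.846, -0.0, -0.0]
contact_force: [-0.8, 0.9, -2.0]
opening: 0.416
finger_force: 65.5
```

In the tool's units: 2 mm / 800 = 0.0025, 1 mm / 800 = 0.0013.

send_rows:
  rows: "0 0 0 0 0 0.0013 -0.4;0 0 0 0 0 0.0013 -0.4;0 0 0 0 0 0.0025 -0.4;0 0 0 0 0 0.0025 -0.4"

```text
time: 16.12
eef_pos: [0.6019, -0.1768, 0.0087]
tcp_rot: [0.533, 0.846, 0.0, 0.0]
contact_force: [-0.4, 0.5, 0.1]
opening: 0.416
finger_force: 65.7
```

In the tool's units: 1 mm / 800 = 0.0013.

send_rows:
  rows: "0 0 0 0 0 0.0013 -0.4;0 0 0 0 0 0.0013 -0.4"

```text
time: 16.38
eef_pos: [0.6019, -0.1768, 0.0087]
tcp_rot: [0.533, 0.846, -0.0, -0.0]
contact_force: [-3.3, 2.2, 5.6]
opening: 0.413
finger_force: 66.3
```

Seated. I'll release and rise, then go back for the sleeve at yaw 90.

In the tool's units: -115 mm / 800 = -0.1438, -110 mm / 800 = -0.1375.

send_rows:
  rows: "0 0 0 0 0 0 0;0 0 0 0 0 0 0.2;0 0 0 0 0 0 0.2;0 0 0 0 0 -0.0188 0.3;0 0 0 0 0 -0.075 0.6;0 0 0 0 0 -0.1375 0.8;0 0 0 0 0 -0.1438 0.8;0 0 0 0 0 -0.1438 0.8"

```text
time: 17.38
eef_pos: [0.602, -0.1769, 0.1235]
tcp_rot: [0.533, 0.846, 0.0, 0.001]
contact_force: [1.0, 1.2, -0.7]
opening: 0.897
finger_force: 0.0
```

Run:
```python
from h import *
to((.4185,-.222,.123,90))
c=ctrl.read_camera('top')
for t in ['die_cap','die_sleeve','die_base']:
  for r in ctrl.look_for(c,t)[:2]: print(t,round(r['p'],2),w(c,r['position']).round(3))
c=ctrl.read_camera('wrist')
for r in ctrl.look_for(c,'die_cap')[:2]: print('wrist',round(r['p'],2),w(c,r['position']).round(3))
```

```text
tcp [ 0.602  -0.1769  0.1235] yaw 115.56 tilt [ 0.001 -0.001 -1.   ] open 0.897
row [ 0.1  0.1 25.6] [  38.5 -185.     0.2]
die_sleeve 0.55 [ 0.418 -0.237  0.052]
die_base 0.66 [ 0.407 -0.248  0.021]
wrist 0.92 [ 0.605 -0.179  0.017]
wrist 0.33 [ 0.599 -0.343  0.007]
```

In the tool's units: -185 mm / 800 = -0.2313, 38.5 mm / 800 = 0.0481, 25.6 degrees / 180 = 0.1422.

send_rows:
  rows: "0 0 0.0333 0.0125 -0.0575 0 0.8;0 0 0.0667 0.025 -0.115 0 0.8;0 0 0.1 0.0363 -0.1738 0 0.8;0 0 0.1422 0.0481 -0.2313 0 0.8;0 0 0.1422 0.0481 -0.2313 0 0.8;0 0 0.1422 0.0481 -0.2313 0 0.8"

```text
time: 18.42
eef_pos: [0.4187, -0.2221, 0.1225]
tcp_rot: [0.707, 0.707, 0.0, 0.0]
contact_force: [0.1, 0.3, 0.1]
opening: 0.9
finger_force: 0.0
```

Run:
```python
from h import *
c=ctrl.read_camera('wrist'); to((.419,-.2215,.035,90))
uv=lambda x,y,r,z:proj(c,[(x+r*np.cos(t),y+r*np.sin(t),z) for t in np.linspace(0,2*np.pi,90)])
S=uv(.419,-.2195,.027,.05); B=proj(c,[(.418+a,-.221+b,.02) for a,b in [(-.033,-.033),(.033,-.033),(.033,.033),(-.033,.033)]])
b0=B.min(0).astype(int)-15; b1=B.max(0).astype(int)+15; k=min(790/(b1-b0)[0],590/(b1-b0)[1])
a=cv2.resize(c['color'][b0[1]:b1[1],b0[0]:b1[0],::-1],None,fx=k,fy=k,interpolation=cv2.INTER_CUBIC); a=cv2.convertScaleAbs(a,alpha=1.5,beta=-120)
for q,col in ((S,(0,0,255)),(B,(0,160,0))): cv2.polylines(a,[((q-b0+.5)*k).astype(int)],True,col,1)
cv2.imwrite('pics/sl.png',a); print('px scale',k,b0)
```

```text
tcp [ 0.4191 -0.222   0.1226] yaw 90.01 tilt [ 0.001 -0.    -1.   ] open 0.896
row [0. 0. 0.] [ 0.5 -0.2 87.6]
px scale 5.267857142857143 [217 149]
```

View pics/sl.png

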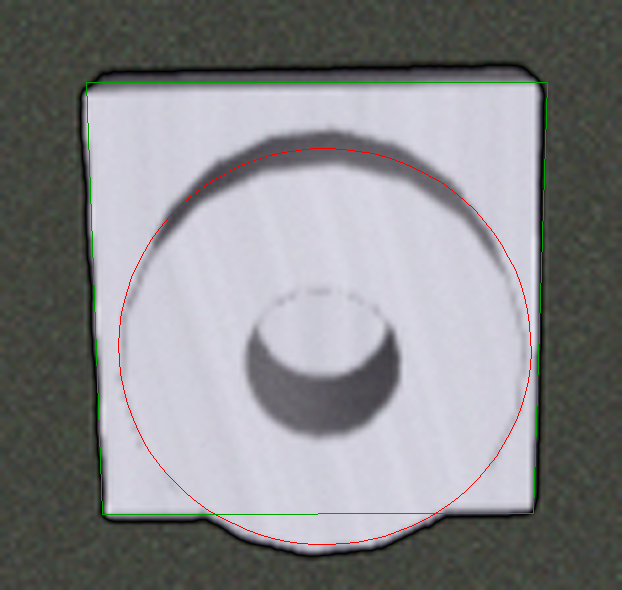

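The overlay shows the sleeve at about (0.4185, -0.221), 1.6 mm nearer than guessed, and the base at (0.4175, -0.221) with almost no yaw. I'll descend for the sleeve.

In the tool's units: 98.5 mm / 800 = 0.1231, 95 mm / 800 = 0.1188.

send_rows:
  rows: "0 0 0 0.0006 -0.0006 0.05 0.8;0 0 0 0.0006 -0.0006 0.0875 0.8;0 0 0 0.0006 -0.0006 0.11 0.8;0 0 0 0.0006 -0.0006 0.1188 0.8;0 0 0 0.0006 -0.0006 0.1231 0.8;0 0 0 0.0006 -0.0006 0.1231 0.8;0 0 0 0.0006 -0.0006 0.1231 0.8"

```text
time: 19.35
eef_pos: [0.4184, -0.2218, 0.0247]
tcp_rot: [0.707, 0.707, 0.0, 0.001]
contact_force: [-0.5, 0.0, 0.3]
opening: 0.899
finger_force: 0.0
```

send_rows:
  rows: "0 0 0 0 0 0 0.5;0 0 0 0 0 0 0.2;0 0 0 0 0 0 0;0 0 0 0 0 0 0;0 0 0 0 0 0 0"
  grip_force: 90

```text
time: 19.98
eef_pos: [0.4184, -0.2217, 0.0252]
tcp_rot: [0.707, 0.707, 0.0, 0.001]
contact_force: [-1.4, 1.8, 5.9]
opening: 0.59
finger_force: 93.6
```

In the tool's units: -85 mm / 800 = -0.1063, -60 mm / 800 = -0.075.

send_rows:
  rows: "0 0 0 0 0 -0.005 0;0 0 0 0 0 -0.0125 0;0 0 0 0 0 -0.0375 0;0 0 0 0 0 -0.075 0;0 0 0 0 0 -0.1063 0;0 0 0 0 0 -0.1063 0"

```text
time: 20.72
eef_pos: [0.4188, -0.2223, 0.1107]
tcp_rot: [0.707, 0.707, 0.0, 0.002]
contact_force: [0.3, -0.4, -5.7]
opening: 0.595
finger_force: 95.0
```

Run:
```python
from h import *
to((.629,.1505,.11,90));s=ctrl.get_state();print(s['finger_force'],s['contact_force'])
c=ctrl.read_camera('scene')
for t in ['die_sleeve','die_base']:
  for r in ctrl.look_for(c,t)[:2]: print(t,round(r['p'],2),w(c,r['position']).round(3))
```

```text
tcp [ 0.4188 -0.2223  0.1107] yaw 89.96 tilt [ 0.004 -0.003 -1.   ] open 0.595
row [ 0.2  0.2 -0. ] [3.729e+02 2.099e+02 3.000e-01]
95.0144326442387 [ 0.32544951 -0.36264826 -5.67180398]
die_sleeve 0.74 [ 0.433 -0.213  0.126]
die_base 0.69 [ 0.433 -0.219  0.023]
die_base 0.64 [ 0.43  -0.211  0.128]
```

The sleeve is lifted (network z 0.126, 95 N). I'll carry it to the large round tray.

In the tool's units: 373 mm / 800 = 0.4663, 345 mm / 800 = 0.4313.

send_rows:
  rows: "0 0 0 0.0563 0.0313 0 0;0 0 0 0.1188 0.0663 0 0;0 0 0 0.1813 0.1013 0 0;0 0 0 0.2438 0.1375 0 0;0 0 0 0.3063 0.1725 0 0;0 0 0 0.3688 0.2075 0 0;0 0 0 0.4313 0.2438 0 0;0 0 0 0.4663 0.2625 0 0"

```text
time: 21.88
eef_pos: [0.6277, 0.154, 0.1062]
tcp_rot: [0.707, 0.708, -0.001, -0.001]
contact_force: [-0.0, -0.6, -3.7]
opening: 0.591
finger_force: 95.3
```

send_rows:
  rows: "0 0 0 0 0 0 0;0 0 0 0 0 0.0313 0;0 0 0 0 0 0.0688 0;0 0 0 0 0 0.1 0;0 0 0 0 0 0.11 0;0 0 0 0 0 0.11 0;0 0 0 0 0 0.11 0"

```text
time: 22.75
eef_pos: [0.6291, 0.1513, 0.0223]
tcp_rot: [0.707, 0.707, 0.001, 0.001]
contact_force: [0.0, 0.1, -3.6]
opening: 0.591
finger_force: 95.1
```

Run:
```python
from h import *
c=ctrl.read_camera('wrist');to((.629,.1505,.0075,90));print(ctrl.get_state()['contact_force'])
b0=np.array([170,120]); k=3; a=cv2.resize(c['color'][120:320,170:390,::-1],None,fx=k,fy=k)
q=proj(c,[(.629+.037*np.cos(t),.1505+.037*np.sin(t),.008) for t in np.linspace(0,2*np.pi,60)])
cv2.polylines(a,[((q-b0+.5)*k).astype(int)],True,(0,0,255),1); cv2.imwrite('pics/sl2.png',a)
```

```text
tcp [0.6292 0.1514 0.0225] yaw 89.95 tilt [ 0.003  0.    -1.   ] open 0.591
row [ 0.2 -0.  -0.1] [-0.9 -0.3 15. ]
[-4.46981214e-03  3.23439660e-01 -4.52086392e+00]
```

View pics/sl2.png

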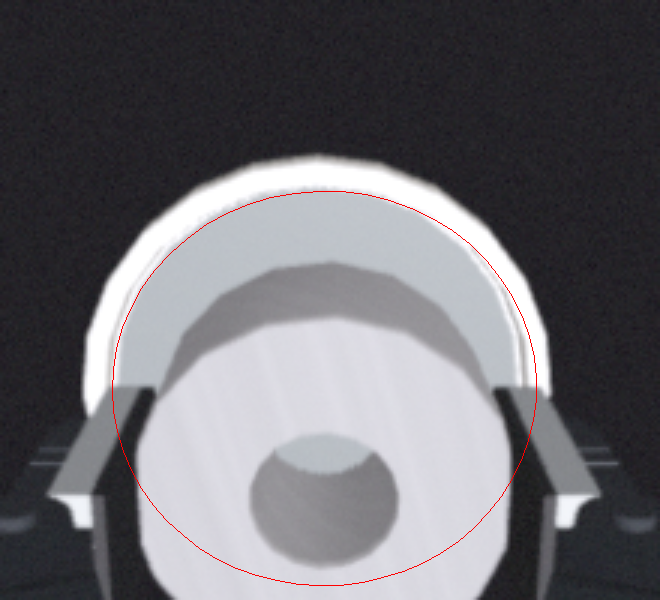

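The tray outline fits the prediction (rim 85–550) and the sleeve hangs inside it. I'll lower it.

In the tool's units: 12 mm / 800 = 0.015, 11 mm / 800 = 0.0138.

send_rows:
  rows: "0 0 0 -0.0013 -0.0013 0.0063 0;0 0 0 -0.0013 -0.0013 0.0113 0;0 0 0 -0.0013 -0.0013 0.0138 0;0 0 0 -0.0013 -0.0013 0.015 0;0 0 0 -0.0013 -0.0013 0.015 0"

```text
time: 23.42
eef_pos: [0.6271, 0.1505, 0.0088]
tcp_rot: [0.707, 0.707, -0.0, -0.0]
contact_force: [-0.2, 0.1, -5.1]
opening: 0.592
finger_force: 95.2
```

In the tool's units: 1.4 mm / 800 = 0.0018, 0.7 mm / 800 = 0.0009.

send_rows:
  rows: "0 0 0 0 0 0.0009 0;0 0 0 0 0 0.0009 0;0 0 0 0 0 0.0018 0;0 0 0 0 0 0.0018 0"

```text
time: 23.92
eef_pos: [0.6272, 0.1505, 0.0083]
tcp_rot: [0.707, 0.707, -0.0, 0.0]
contact_force: [-2.6, -0.3, 0.6]
opening: 0.586
finger_force: 95.9
```

In the tool's units: 0.7 mm / 800 = 0.0009.

send_rows:
  rows: "0 0 0 0 0 0.0009 0;0 0 0 0 0 0.0009 0"

```text
time: 24.18
eef_pos: [0.6272, 0.1505, 0.0083]
tcp_rot: [0.707, 0.707, -0.0, -0.0]
contact_force: [-5.8, -0.6, 5.1]
opening: 0.595
finger_force: 96.7
```

Seated. I'll release and rise.

send_rows:
  rows: "0 0 0 0 0 0 0.4;0 0 0 0 0 0 0.5;0 0 0 0 0 0 0.5;0 0 0 0 0 -0.0188 0.5;0 0 0 0 0 -0.075 0.8;0 0 0 0 0 -0.125 1;0 0 0 0 0 -0.1438 1;0 0 0 0 0 -0.1438 1"

```text
time: 25.18
eef_pos: [0.6278, 0.1506, 0.1233]
tcp_rot: [0.707, 0.707, 0.001, 0.001]
contact_force: [-0.1, -0.2, -0.4]
opening: 0.998
finger_force: 0.0
```

Run:
```python
from h import *
to((.4185,-.2215,.12,90.5))
c=ctrl.read_camera('wrist')
for r in ctrl.look_for(c,'die_sleeve')[:2]: print('wrist',round(r['p'],2),w(c,r['position']).round(3))
c=ctrl.read_camera('scene')
for t in ['die_sleeve','die_base','die_cap','die_plunger','jar_middle']:
  for r in ctrl.look_for(c,t)[:2]: print(t,round(r['p'],2),w(c,r['position']).round(3))
```

```text
tcp [0.6278 0.1506 0.1233] yaw 89.96 tilt [ 0.003  0.    -1.   ] open 0.998
row [ 0.2 -0.  -0.5] [-372.2 -209.1    2.6]
wrist 0.85 [0.631 0.153 0.032]
die_sleeve 0.97 [0.637 0.146 0.034]
die_sleeve 0.38 [ 0.607 -0.18   0.025]
die_cap 0.96 [ 0.61  -0.181  0.022]
die_plunger 0.69 [ 0.431 -0.301  0.021]
die_plunger 0.59 [0.47  0.017 0.006]
jar_middle 0.79 [0.652 0.003 0.041]
```

In the tool's units: -372 mm / 800 = -0.465, -209 mm / 800 = -0.2613.

send_rows:
  rows: "0 0 0 -0.0625 -0.035 0 1;0 0 0 -0.125 -0.07 0 1;0 0 0 -0.1875 -0.105 0 1;0 0 0 -0.25 -0.14 0 1;0 0 0 -0.3125 -0.175 0 1;0 0 0 -0.375 -0.21 0 1;0 0 0 -0.4375 -0.2463 0 1;0 0 0 -0.465 -0.2613 0 1"

```text
time: 26.58
eef_pos: [0.4164, -0.2235, 0.1218]
tcp_rot: [0.708, 0.706, -0.0, 0.0]
contact_force: [0.3, 0.8, -0.4]
opening: 1.0
finger_force: 0.0
```

send_rows:
  rows: "0 0 0 0 0 0 1;0 0 0 0 0 0 1"

```text
time: 26.82
eef_pos: [0.4179, -0.2208, 0.1217]
tcp_rot: [0.707, 0.707, 0.0, -0.0]
contact_force: [-0.4, 0.1, -0.4]
opening: 1.0
finger_force: 0.0
```

Run:
```python
from h import *
c=ctrl.read_camera('wrist'); to((.418,-.2215,.005,90.5))
g=cv2.cvtColor(c['color'],cv2.COLOR_RGB2GRAY); m=(g>150).astype(np.uint8)
for k in cv2.findContours(m,cv2.RETR_EXTERNAL,cv2.CHAIN_APPROX_NONE)[0]:
    P=onplane(c,k.reshape(-1,2),.02)[:,:2].astype(np.float32); cc,s,a=cv2.minAreaRect(P)
    if .05<min(s)<.08 and max(s)<.09: print(np.round(cc,4),np.round(s,4),round(a,2))
t=cv2.imread('pics/top0.png')
```

```text
tcp [ 0.4181 -0.2205  0.1216] yaw 90.01 tilt [-0.     0.001 -1.   ] open 0.998
row [-0.  -0.  -0.5] [-1.000e+00 -1.000e-01  1.166e+02]
[ 0.4177 -0.2211] [0.0654 0.0662] 0.91
[ 0.5916 -0.178 ] [0.065  0.0734] 37.48
```

Base measured at (0.4177, -0.2211), yaw 0.9°, 65.4×66.2 mm, which matches the stated size. I'll descend.

In the tool's units: 120.5 mm / 800 = 0.1506, 120 mm / 800 = 0.15, -0.9 degrees / 180 = -0.005.

send_rows:
  rows: "0 0 -0.005 -0.0008 -0.0005 0.05 1;0 0 -0.005 -0.0008 -0.0005 0.1 1;0 0 -0.005 -0.0008 -0.0005 0.1313 1;0 0 -0.005 -0.0008 -0.0005 0.1438 1;0 0 -0.005 -0.0008 -0.0005 0.15 1;0 0 -0.005 -0.0008 -0.0005 0.1506 1;0 0 -0.005 -0.0008 -0.0005 0.1506 1"

```text
time: 27.75
eef_pos: [0.4181, -0.2225, 0.0023]
tcp_rot: [0.702, 0.712, 0.0, 0.001]
contact_force: [0.3, 0.2, 0.6]
opening: 0.996
finger_force: 0.0
```

send_rows:
  rows: "0 0 0 0 0 0 0.7;0 0 0 0 0 0 0.5;0 0 0 0 0 0 0.3;0 0 0 0 0 0 0.2;0 0 0 0 0 0 0.2"
  grip_force: 110

```text
time: 28.38
eef_pos: [0.418, -0.2224, 0.0032]
tcp_rot: [0.702, 0.712, 0.0, 0.0]
contact_force: [-3.6, 3.4, 12.5]
opening: 0.727
finger_force: 117.1
```

In the tool's units: -80 mm / 800 = -0.1, -60 mm / 800 = -0.075.

send_rows:
  rows: "0 0 0 0 0 -0.0025 0.2;0 0 0 0 0 -0.0063 0.2;0 0 0 0 0 -0.015 0.2;0 0 0 0 0 -0.0375 0.2;0 0 0 0 0 -0.075 0.2;0 0 0 0 0 -0.1 0.2;0 0 0 0 0 -0.1 0.2"

```text
time: 29.25
eef_pos: [0.4182, -0.2227, 0.0828]
tcp_rot: [0.702, 0.712, 0.0, 0.002]
contact_force: [0.7, -0.8, -7.5]
opening: 0.725
finger_force: 122.1
```

Run:
```python
from h import *
to((.471,.0205,.082,96.3));s=ctrl.get_state();print(s['finger_force'],s['contact_force'])
c=ctrl.read_camera('scene')
for r in ctrl.look_for(c,'die_base')[:2]: print(round(r['p'],2),w(c,r['position']).round(3))
a=cv2.resize(c['color'][110:220,150:290,::-1],None,fx=5,fy=5,interpolation=cv2.INTER_CUBIC); cv2.imwrite('pics/bl.png',a)
```

```text
tcp [ 0.4182 -0.2227  0.0828] yaw 90.86 tilt [ 0.003 -0.002 -1.   ] open 0.725
row [ 0.2  0.2 -5.4] [242.4  56.4   0.3]
122.14524147973862 [ 0.7466062  -0.75277213 -7.51483215]
0.77 [ 0.434 -0.207  0.102]
```

View pics/bl.png

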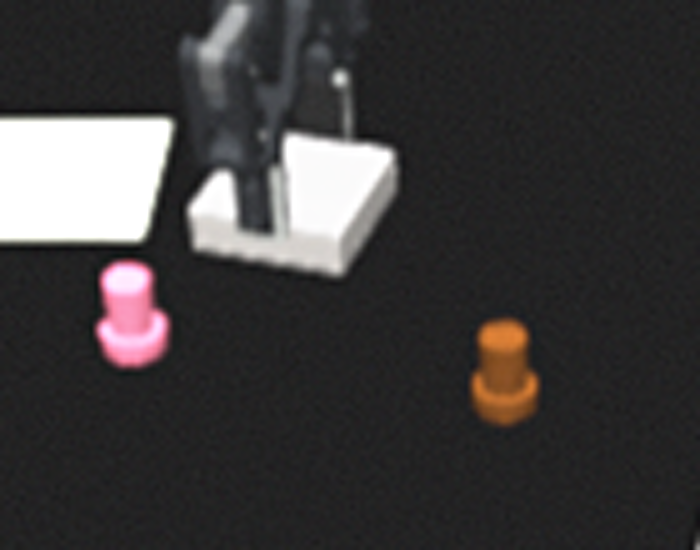

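The base hangs level in the fingers, its front face spanning (192–345, 240). I'll carry it to the square tray with a 5.4° turn.

In the tool's units: 242 mm / 800 = 0.3025, 215 mm / 800 = 0.2688, -5.4 degrees / 180 = -0.03.

send_rows:
  rows: "0 0 -0.0056 0.05 0.0113 0 0.2;0 0 -0.0111 0.1063 0.025 0 0.2;0 0 -0.0167 0.1625 0.0375 0 0.2;0 0 -0.0222 0.2188 0.0513 0 0.2;0 0 -0.0278 0.2688 0.0625 0 0.2;0 0 -0.03 0.3025 0.07 0 0.2;0 0 -0.03 0.3025 0.07 0 0.2;0 0 -0.03 0.3025 0.07 0.025 0.2"

```text
time: 30.35
eef_pos: [0.4706, 0.0206, 0.0615]
tcp_rot: [0.667, 0.745, 0.0, 0.001]
contact_force: [0.3, -0.0, -7.2]
opening: 0.731
finger_force: 122.3
```

In the tool's units: 44 mm / 800 = 0.055, 38 mm / 800 = 0.0475.

send_rows:
  rows: "0 0 0 0 0 0.025 0.2;0 0 0 0 0 0.0475 0.2;0 0 0 0 0 0.055 0.2;0 0 0 0 0 0.055 0.2;0 0 0 0 0 0.055 0.2"

```text
time: 30.98
eef_pos: [0.4705, 0.0205, 0.018]
tcp_rot: [0.668, 0.745, 0.0, 0.001]
contact_force: [1.0, -0.2, -7.4]
opening: 0.725
finger_force: 122.2
```

Run:
```python
from h import *
to((.471,.0205,.006,96.3));print(ctrl.get_state()['contact_force'],ctrl.get_state()['finger_force'])
c=ctrl.read_camera('wrist')
for t in ['die_base','tray_square']:
  for r in ctrl.look_for(c,t)[:1]: print(t,round(r['p'],2),w(c,r['position']).round(3))
# far edges (away from gripper) of tray rim and base, as seen in three columns
g=cv2.cvtColor(c['color'],cv2.COLOR_RGB2GRAY).astype(int)
for u in (260,278,296): print(u,[(v,g[v,u]) for v in range(60,260) if abs(g[v+1,u]-g[v-1,u])>18])
```

```text
tcp [0.4705 0.0205 0.018 ] yaw 96.24 tilt [ 0.001 -0.    -1.   ] open 0.725
row [ 0.1  0.  -0.1] [-0.1  0.5 12. ]
[ 0.99453129 -0.21424516 -7.42654622] 122.24109270791814
die_base 0.74 [0.472 0.026 0.032]
tray_square 0.97 [0.464 0.059 0.007]
260 [(153, np.int64(42)), (154, np.int64(91)), (155, np.int64(157)), (156, np.int64(217)), (157, np.int64(255)), (164, np.int64(254)), (165, np.int64(228)), (166, np.int64(201)), (193, np.int64(188)), (194, np.int64(168)), (195, np.int64(138)), (202, np.int64(139)), (203, np.int64(161)), (204, np.int64(197)), (205, np.int64(216))]
278 [(153, np.int64(42)), (154, np.int64(81)), (155, np.int64(150)), (156, np.int64(217)), (157, np.int64(255)), (164, np.int64(254)), (165, np.int64(229)), (166, np.int64(201)), (193, np.int64(184)), (194, np.int64(158)), (195, np.int64(135)), (202, np.int64(139)), (203, np.int64(159)), (204, np.int64(196)), (205, np.int64(214))]
296 [(153, np.int64(41)), (154, np.int64(82)), (155, np.int64(150)), (156, np.int64(216)), (157, np.int64(255)), (164, np.int64(255)), (165, np.int64(228)), (166, np.int64(203)), (193, np.int64(186)), (194, np.int64(158)), (195, np.int64(136)), (202, np.int64(139)), (203, np.int64(159)), (204, np.int64(196))]
```

Edges run parallel across the columns (rim row 155, base row 204). I'll lower.

In the tool's units: 10 mm / 800 = 0.0125, 9.5 mm / 800 = 0.0119.

send_rows:
  rows: "0 0 0 0 0 0.0063 0.2;0 0 0 0 0 0.01 0.2;0 0 0 0 0 0.0119 0.2;0 0 0 0 0 0.0125 0.2;0 0 0 0 0 0.0125 0.2"

```text
time: 31.75
eef_pos: [0.4698, 0.0208, 0.0073]
tcp_rot: [0.667, 0.745, -0.0, -0.0]
contact_force: [0.3, -1.0, -8.1]
opening: 0.726
finger_force: 122.3
```

In the tool's units: 1.4 mm / 800 = 0.0018, 0.7 mm / 800 = 0.0009.

send_rows:
  rows: "0 0 0 0 0 0.0009 0.2;0 0 0 0 0 0.0009 0.2;0 0 0 0 0 0.0018 0.2;0 0 0 0 0 0.0018 0.2"

```text
time: 32.25
eef_pos: [0.4699, 0.0208, 0.0064]
tcp_rot: [0.667, 0.745, -0.0, -0.0]
contact_force: [-2.1, 0.5, -2.1]
opening: 0.729
finger_force: 122.9
```

In the tool's units: 0.9 mm / 800 = 0.0011.

send_rows:
  rows: "0 0 0 0 0 0.0011 0.2;0 0 0 0 0 0.0011 0.2"

```text
time: 32.5
eef_pos: [0.4699, 0.0209, 0.0063]
tcp_rot: [0.667, 0.745, -0.0, -0.0]
contact_force: [-6.6, 0.9, 6.6]
opening: 0.73
finger_force: 123.9
```

Touching down. I'll release and rise.

In the tool's units: -130 mm / 800 = -0.1625, -100 mm / 800 = -0.125.

send_rows:
  rows: "0 0 0 0 0 0 0.65;0 0 0 0 0 0 0.8;0 0 0 0 0 0 0.9;0 0 0 0 0 -0.0125 1;0 0 0 0 0 -0.0625 1;0 0 0 0 0 -0.125 1;0 0 0 0 0 -0.1625 1;0 0 0 0 0 -0.1625 1"

```text
time: 33.5
eef_pos: [0.4721, 0.0205, 0.1387]
tcp_rot: [0.667, 0.745, 0.002, 0.003]
contact_force: [-1.3, 0.6, -0.7]
opening: 1.001
finger_force: 0.0
```

Run:
```python
from h import *
c=ctrl.read_camera('wrist'); print(ctrl.get_state()['eef_pos'])
for t in ['die_base','tray_square']:
  for r in ctrl.look_for(c,t)[:1]: print(t,round(r['p'],2),w(c,r['position']).round(4))
save(c,'fin_w')
c=ctrl.read_camera('scene')
for t in ['die_plunger','die_cap','die_sleeve','die_base','jar_middle']:
  for r in ctrl.look_for(c,t)[:3]: print(t,round(r['p'],2),w(c,r['position']).round(3))
# base top-face edges: base at z .023 vs tray rim
c=ctrl.read_camera('top')
for t in ['die_plunger','die_cap','die_sleeve','die_base','jar_middle']:
  for r in ctrl.look_for(c,t)[:2]: print('top',t,round(r['p'],2),w(c,r['position']).round(3))
```

```text
[0.47055651 0.02071147 0.13640015]
die_base 0.56 [0.4715 0.0201 0.0243]
die_plunger 0.7 [ 0.423 -0.128  0.019]
die_plunger 0.64 [0.44  0.226 0.02 ]
die_plunger 0.53 [ 0.435 -0.302  0.021]
die_cap 0.92 [ 0.612 -0.18   0.026]
die_sleeve 0.6 [0.639 0.15  0.034]
die_base 0.67 [0.485 0.02  0.027]
jar_middle 0.98 [0.653 0.001 0.042]
top die_plunger 0.56 [ 0.427 -0.298  0.033]
top die_plunger 0.53 [0.434 0.226 0.033]
top die_cap 0.53 [ 0.604 -0.18   0.02 ]
top die_sleeve 0.84 [0.626 0.148 0.036]
top die_sleeve 0.24 [0.432 0.229 0.033]
top die_base 0.75 [0.627 0.149 0.037]
top jar_middle 0.71 [0.64  0.004 0.055]
```

```bash
python3 -c "
from plant import ctrl
print(ctrl.sign_off())"
```

```text
the job is handed in; nothing more can be done
None
```

I moved the plunger, cap, sleeve and base into their own trays, in that order, and handed the job in at about 34 s. The last camera readings put every part within a few mm of its tray's centre and the middle jar unmoved; I did not re-measure the side jar, and the sign-off returned no verdict.

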